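# Scrap the misrun plaque and show the good one to the inspection camera

### The job

Drop the spoiled plaque (one shoulder missing, red paint on its stub) into the grey scrap crate, and only then take the good plaque out of its wooden block and show it to the inspection camera: hold it still in the air with its relief face squarely towards the lens, tipped back to match the camera's downward look, stub uppermost, and the middle of the relief on the lens axis 150 mm in front of the lens. Finish while still holding it there; do not knock the camera, and leave the screwdriver, brush and cast cone where they lie.

Things in the scene. Friction and masses are not known exactly. Their poses are not given: they have to be found in the camera images.
- plaque_mid (a point): good cast-aluminium plaque, loose, 0.14 kg: upright arched plate 64 wide (y), 66 tall (z), 10 mm thick (x), a stub 14 (x) by 18 (y) by 45 mm tall on top of the arch; 111 mm in all. Point: its centre, 55.5 mm above its underside. z up the stub; +x out of the relief face (brass rosette in a dark ring). It starts upright in the slot of a wooden block, relief roughly to world +x
- plaque_face (a point): middle of the good plaque's relief, on its front surface: 5 mm in front of the plate's mid-plane and 34 mm above the underside; same axes as plaque_mid
- plaque_stub (a point): the place to grip the good plaque: inside its stub, 95 mm above the underside and 16 mm below the stub's top; same axes; 18 mm wide along y, 14 mm along x; the top of the arch is 29 mm below this point
- misrun_mid (a point): spoiled (misrun) plaque, loose, about 0.12 kg: same casting and stub, but the arch is incomplete, its +y shoulder is missing, and the top of its stub is daubed red. Point and axes as for plaque_mid (55.5 mm above its underside); it stands in the other wooden block
- misrun_stub (a point): the place to grip the spoiled plaque: inside its stub, 95 mm above the underside and 16 mm below the stub's top; 18 mm wide along y, 14 mm along x
- block_a: wooden holding block, fixed, 70 (x) by 100 (y) by 32 mm tall, with a slot along y 14 mm wide, 70 mm long and 18 mm deep in which a plaque stands (slot floor 14 mm above the bench). Origin at the centre of its underside. It holds the good plaque
- block_b: the second, identical wooden holding block; holds the spoiled plaque
- crate: grey open-topped steel scrap crate, fixed, 250 (x) by 190 (y) by 85 mm tall, walls and floor 5 mm. Origin at the centre of its underside
- stand: inspection camera stand, fixed: black base plate 120 by 120 by 16 mm with a 22 mm post, top 376 mm above the bench, carrying the camera head on a stiff vertical slide (different height each time). Origin at the middle of the base's front lower edge; the post stands 60 mm behind it (+x)
- lens (a point): centre of the inspection camera's front glass (black box, white light ring 52 mm across), 65 mm ahead of the post axis. It looks along its -x: towards the robot's side and 0.436 rad (25 degrees) downwards; y is level, z is up, leaning towards where it looks. Plaque shown rightly: its axes parallel to these, plaque_face at x = -150 mm, y = z = 0 in this frame
- driver: bystander: screwdriver with a black handle, 200 mm long, lying loose on the bench
- brush: bystander: brush with a wooden handle, 180 mm long, lying loose on the bench
- cone: bystander: sawn-off cast aluminium pouring cone, 48 mm across the foot and 55 mm tall, standing loose on the bench
Things that resemble listed ones, but are neither listed nor needed, are in the scene too. Leave any green or orange look-alike of the part that bears misrun_mid alone.

How it is judged:
By the outcome, as a careful person would: the job done as asked, in the order asked, and still so for the second after the job is handed in, while the arm keeps its last pose, push and grip.
It also fails if it takes over 54 s, if anything falls off the work surface, if the arm or the gripper's body presses on something with over 40 N, if the wrist force passes 120 N, or if a joint passes its speed limit or range.

### The arm

A 6-joint arm with a two-finger parallel gripper is mounted at the origin on the work surface. World frame = base frame: x ahead of the robot, y to its left, z up, the work surface at z = 0. Lengths are in m, angles in rad, forces in N, time in s.
With the tool pointing down it reaches from about 0.225 to 0.875 m from the base axis. Payload 3.4 kg.
Tool frame: the origin (TCP) lies on the centre line of the jaws, within the pads' length; the fingertips stand 19 mm ahead of it and the grasp point (between the pads) is the TCP; z points along the fingers, y is the direction in which the jaws open and shut (so a half turn about z gives the same grasp; the last joint's range is limited). The gripper opens to 85 mm and grips with 20 to 120 N. Pads are 22 mm wide; open, the fingers measure 114 mm over their backs; the gripper's body (76 mm by 85 mm) begins 54 mm behind the grasp point. The pads swing forward as they close: fully open they stand 13 mm farther back than shut.
Start: joints at [-1.378, 0.276, 1.505, -0, 1.361, -0.121], TCP at [0.177, -0.547, 0.25] pointing down, gripper open.
Joint ranges: [-2.89, 2.89], [-0.75, 2.08], [0.22, 2.7], [-1.18, 4.32], [0.11, 2.71], [-2.7, 2.7]. Speed limits (rad/s): [2.57, 2.57, 3.14, 3.14, 3.14, 3.14].

### API

Orientations are given as a unit quaternion [w, x, y, z].
In Python, from rig import monitor, eyes, manip, models gives the robot as it stands.
- The arm moves only by the tool send_rows, never from a script. Its argument "deltas" is a list of rows, each an object with "dp": the shift along the world's x, y, z each as a share of 0.12 m, from -1 to 1, a list of three; "rotation": the turn, a rotation vector about the world's x, y, z each as a share of 0.5 rad, from -1 to 1, a list of three. In form: [{"dp": [dx, dy, dz], "rotation": [rx, ry, rz]}, ...]. A call has 1 to 12 rows; each row is the pose to reach, as a shift and turn from the pose commanded when the call began; what a row does not reach only later rows make up. A row lasts 1/12 s, in which the tool goes at most 41.7 mm and 7.16 degrees, less where a joint would pass 70% of its speed; a pose out of reach is approached as far as the arm can. A call with a number of a shift or a turn outside -1 to 1 is refused whole. A call with a gripper value outside its range is refused whole. "fingers" is the closure, from -1 (fully open) to 1 (shut), set as the call begins (left out, the last holds). The fingers move at their own pace and stop on an object; "grip_force" is the grip in N (left out, the last holds). Time passes only in rows, so rows that repeat a pose let the fingers close. It gives the time, the measured TCP pose, the force and the opening at its end, in the units of the state.
- monitor.get_state(): the state, without advancing time (a new reading comes with each control period).
- eyes.get_image(name): name is "scene" or "top"; returns a dict with "color" (400x640x3 uint8, red, green, blue), "depth" (400x640 float32, m along the optical axis (not along the pixel's ray), 0 where there is no reading), "mtx" (3x3 intrinsics, pixels), "k1" (the pictures are not rectified: a ray, as slopes to the right and down, at radius r is drawn at 1 + k1 r^2 times it, then the intrinsics apply), "rvec" (rotation vector, rad) and "tvec" (3), from world to camera coordinates, as OpenCV has them. Camera axes: x right, y down, z forward; pixel columns grow to the right and rows downward; lengths in m; the calibration is good to about 2 mm. A picture is of the moment at which its call begins.
- manip.sign_off(): hands the job in, once; it reports no verdict.
Trained networks look in a picture, given as the dict that the camera call returned (one of the last four; its "shot" number tells which), for a name from the list of things; names that differ only in an ending like _2 or _b are one class to them, and where a whole thing is asked for, a point or a joint stands for the part that bears it (a point fixed in the world has none). Each returns a list of dicts, best first, with "score" (0 to 1); they miss things now and then, are a little off and sometimes report something else, mostly with a low value. They report only what shows in the picture. A call takes as long as a camera call. They do not tell look-alikes from the thing itself.
- models.find_in(name, picture): "box" ([left, top, right, bottom] in pixels, round what is visible of it).
The state is a dict: "clock": time; "qpos": joint angles; "qd": joint speeds; "effort": joint torques, N m; "position": TCP position; "ee_rot": TCP orientation; "contact_force": force on the tool from outside, world axes, zero at the start; "moment": the same for the moment, N m; "width": finger opening in m.
Only numpy, scipy, OpenCV 4.12 (cv2) and the standard library are available. Lean on these libraries where they do the work, as an engineer would, in place of code of your own. Each camera call takes 0.05 s, during which the arm holds its last target.

## Working session

There is one attempt and no reset: what is moved stays moved. The work goes in short steps, Python scripts to look and compute and a tool call to move; the robot and the scene stay as the last step left them, time stands still between calls to the robot, and variables do not carry over. Pictures are saved under pics/ and viewed, and the job is handed in when it is done.

Besides the shell and the picture viewer there is one more tool, called after "Call:" as a command line: name --argument value ..., lists and objects as JSON in quotes. send_rows: Moves the arm, as the interface text tells. Its arguments: {"type":"object","properties":{"deltas":{"type":"array","items":{"type":"object","properties":{"dp":{"type":"array","items":{"type":"number"}},"rotation":{"type":"array","items":{"type":"number"}}}}},"fingers":{"type":"number"},"grip_force":{"type":"number"}},"required":["deltas"]}

```bash
ls; mkdir -p pics; cat > h.py <<'E'
import numpy as np, cv2
from rig import monitor, eyes, manip, models
def save(im,name,box=None,scale=1):
    c=im["color"][:,:,::-1]
    if box: c=c[box[1]:box[3],box[0]:box[2]]
    c=cv2.resize(c,None,fx=scale,fy=scale,interpolation=cv2.INTER_CUBIC)
    cv2.imwrite("pics/"+name,c)
def und(im,u,v):
    K=im["mtx"];u=np.asarray(u,float);v=np.asarray(v,float)
    xd=(u-K[0,2])/K[0,0];yd=(v-K[1,2])/K[1,1]
    x,y=xd.copy(),yd.copy()
    for _ in range(30):
        f=1+im["k1"]*(x*x+y*y);x=xd/f;y=yd/f
    return x,y
def ray(im,u,v):
    R=cv2.Rodrigues(np.array(im["rvec"],float))[0];t=np.array(im["tvec"],float).ravel()
    x,y=und(im,u,v)
    d=np.stack([x,y,np.ones_like(x)],-1)@R
    return -R.T@t,d
def onz(im,u,v,z):
    c,d=ray(im,u,v); s=(z-c[2])/d[...,2]
    return c+d*s[...,None]
def bydepth(im,u,v):
    c,d=ray(im,u,v); z=im["depth"][np.asarray(v,int),np.asarray(u,int)]
    return c+d*z[...,None]
def cloud(im):
    v,u=np.mgrid[0:400,0:640]
    P=bydepth(im,u,v);P[im["depth"]==0]=np.nan
    return P
def proj(im,P):
    R=cv2.Rodrigues(np.array(im["rvec"],float))[0];t=np.array(im["tvec"],float).ravel()
    q=np.atleast_2d(P)@R.T+t; x=q[:,0]/q[:,2];y=q[:,1]/q[:,2];f=1+im["k1"]*(x*x+y*y)
    K=im["mtx"];return np.stack([K[0,0]*x*f+K[0,2],K[1,1]*y*f+K[1,2]],-1)
def tri(im1,p1,im2,p2):
    c1,d1=ray(im1,*p1);c2,d2=ray(im2,*p2)
    s=np.linalg.lstsq(np.stack([d1,-d2],1),c2-c1,rcond=None)[0]
    a=c1+s[0]*d1;b=c2+s[1]*d2
    return (a+b)/2,np.linalg.norm(a-b)
E
python3 - <<'E'
from h import *
import pickle
s=monitor.get_state();print(s)
ims={}
for n in ("scene","top"):
    im=eyes.get_image(n);save(im,n+"0.png");ims[n]=im
    print(n,im["mtx"].tolist(),im["k1"],ray(im,320,200)[0],ray(im,320,200)[1],im["shot"])
    for k in ("plaque_mid","misrun_mid","block_a","crate","stand","lens","driver","brush","cone"):
        print(k,[(round(d["score"],2),np.round(d["box"]).tolist()) for d in models.find_in(k,im)])
pickle.dump(ims,open("i0.pkl","wb"))
E
```

```text
pics
{'clock': 0.0, 'qpos': array([-1.37798937e+00,  2.76620732e-01,  1.50615123e+00,  3.22762806e-05,
        1.36070062e+00, -1.21019054e-01]), 'qd': array([-0.00069027, -0.00126416,  0.00044508,  0.00190732,  0.00145814,
        0.00045403]), 'effort': array([-7.66378798e-04, -4.16780591e+01, -2.45810312e+01, -9.11572147e-05,
        1.11699250e-02, -9.29043125e-06]), 'position': array([ 0.17740111, -0.546425  ,  0.2494178 ]), 'ee_rot': array([-9.39923554e-04,  9.87714485e-01,  1.56266481e-01, -1.79617901e-05]), 'contact_force': array([ 0.0626436 ,  0.75766148, -0.24837186]), 'moment': array([-0.05696998,  0.05842439,  0.02934428]), 'width': 0.08532148107407353}
scene [[383.9579192231417, 0.0, 319.74945925042647], [0.0, 383.9579192231417, 200.87541192092328], [0.0, 0.0, 1.0]] -0.01919763662065197 [1.13850449 0.2471846  0.8148823 ] [-0.65041925 -0.26986858 -0.71002209] 1
plaque_mid [(0.6, [412.0, 308.0, 441.0, 392.0]), (0.57, [296.0, 195.0, 315.0, 227.0])]
misrun_mid [(0.79, [250.0, 169.0, 274.0, 205.0]), (0.7, [269.0, 150.0, 287.0, 190.0]), (0.56, [230.0, 198.0, 255.0, 234.0])]
bl
[... 616 characters left out ...]
4535 -0.97814955] 2
plaque_mid [(0.52, [320.0, 237.0, 345.0, 252.0]), (0.34, [243.0, 70.0, 276.0, 115.0])]
misrun_mid [(0.58, [435.0, 235.0, 461.0, 266.0]), (0.57, [381.0, 252.0, 410.0, 263.0]), (0.49, [391.0, 293.0, 412.0, 314.0])]
block_a [(0.94, [308.0, 230.0, 356.0, 266.0]), (0.76, [371.0, 245.0, 415.0, 276.0]), (0.37, [383.0, 252.0, 408.0, 265.0]), (0.19, [319.0, 240.0, 346.0, 252.0])]
crate [(0.87, [160.0, 184.0, 260.0, 305.0]), (0.52, [318.0, 240.0, 346.0, 254.0])]
stand [(0.71, [243.0, 50.0, 298.0, 149.0])]
lens [(0.97, [243.0, 69.0, 273.0, 114.0])]
driver []
brush [(0.74, [169.0, 125.0, 190.0, 198.0]), (0.62, [162.0, 186.0, 263.0, 305.0])]
cone [(0.56, [353.0, 177.0, 372.0, 195.0])]
```

View pics/scene0.png

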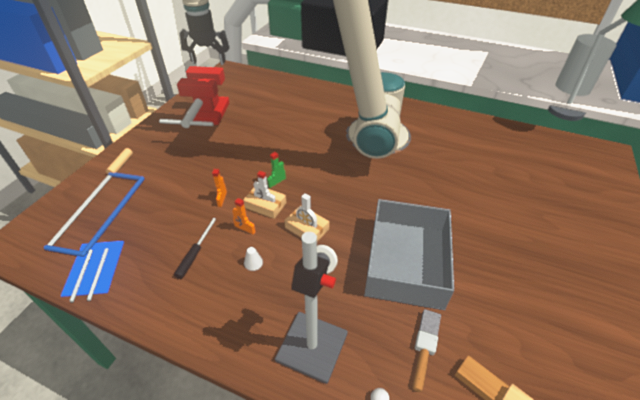

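View pics/top0.png

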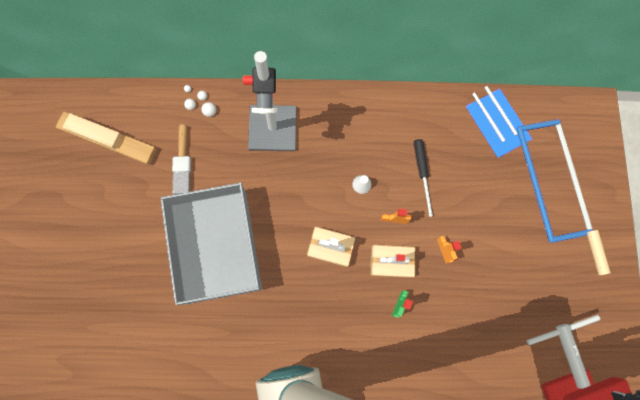

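```bash
python3 - <<'E'
from h import *
import pickle
ims=pickle.load(open("i0.pkl","rb"))
save(ims["scene"],"s0crop.png",(210,130,370,270),5)
save(ims["top"],"t0crop.png",(300,160,480,330),4)
E
```

```text
(no output)
```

View pics/s0crop.png

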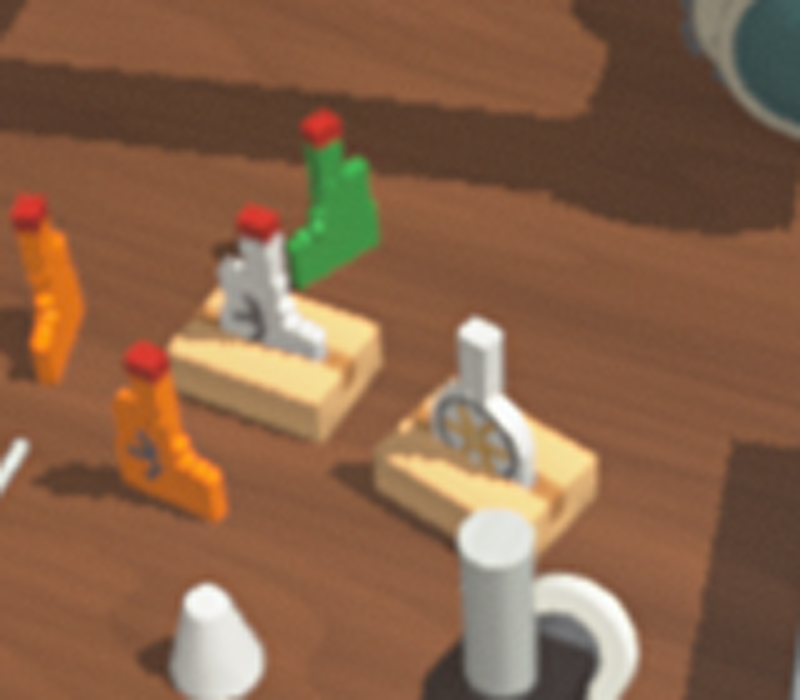

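View pics/t0crop.png

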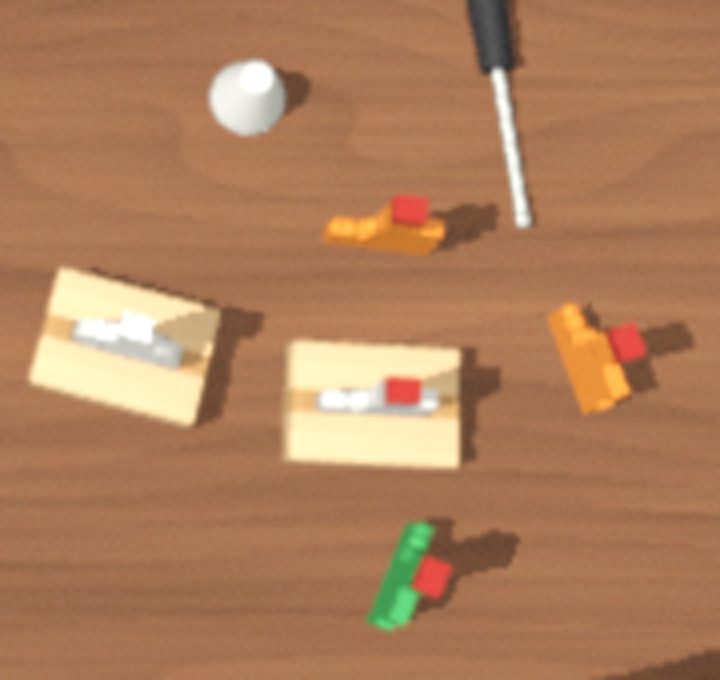

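The spoiled plaque could be confused with these:
- White with red stub, in a block: scene (263,187), top (394,258). This is the one I choose.
- Orange: scene (220,187) and (243,215).
- Green: scene (277,170).

The good plaque is at scene (306,212), top (332,243), with a rosette and a bare stub. Next I measure.

```bash
python3 - <<'E'
from h import *
import pickle
ims=pickle.load(open("i0.pkl","rb"))
save(ims["scene"],"s_stand.png",(260,225,360,390),3.6)
save(ims["top"],"t_stand.png",(225,40,325,160),5)
save(ims["scene"],"s_pl.png",(235,160,335,245),8)
save(ims["top"],"t_pl.png",(300,220,425,285),6)
for n in ims:
    im=ims[n];P=cloud(im)
    m=(P[...,2]>0.1)&(P[...,0]<0.6)&(P[...,0]>.2)&(P[...,1]>-.3)&(P[...,1]<.1)
    # block B/A regions by connected comps
    nl,lab,st,_=cv2.connectedComponentsWithStats(m.astype(np.uint8))
    for i in range(1,nl):
        if st[i,4]>4:
            q=P[lab==i];print(n,st[i],np.round(q.min(0),4),np.round(q.max(0),4),np.round(np.median(q,0),4),ims[n]["color"][lab==i].mean(0).astype(int))
    m=(np.abs(P[...,2])<.01);print("z table", np.nanmedian(P[...,2][m]))
E
```

```text
scene [ 333    0   65  154 4741] [ 0.2001 -0.1033  0.1001] [0.2481 0.0999 0.5141] [ 0.228  -0.0086  0.3252] [139 138 122]
scene [270 152   8   8  46] [ 0.3633 -0.2284  0.1019] [ 0.3836 -0.2098  0.1154] [ 0.3756 -0.217   0.1108] [169  56  43]
scene [257 171   9  11  83] [ 0.4664 -0.2124  0.1009] [ 0.4831 -0.1929  0.1291] [ 0.4792 -0.2009  0.1197] [172  95  85]
scene [301 193   9  13  86] [ 0.4998 -0.0664  0.1001] [ 0.5174 -0.0457  0.1283] [ 0.5121 -0.0533  0.1196] [196 192 185]
scene [234 198  10   9  61] [ 0.5689 -0.2241  0.1007] [ 0.5859 -0.2025  0.1152] [ 0.5806 -0.2104  0.111 ] [180  62  47]
z table 0.0005767703352518305
top [398 209  10   8  65] [ 0.5669 -0.2215  0.1001] [ 0.5827 -0.2012  0.116 ] [ 0.5752 -0.2106  0.1109] [219  81  65]
top [329 238  10   9  64] [ 0.4968 -0.0632  0.1036] [ 0.5132 -0.0437  0.1295] [ 0.5043 -0.0541  0.124 ] [244 243 240]
top [395 254  11   8  78] [ 0.4637 -0.2113  0.1001] [ 0.4789 -0.1923  0.1284] [ 0.4697 -0.1996  0.1242] [221 115 104]
top [402 299  11  10  68] [ 0.3613 -0.2259  0.1003] [ 0.3808 -0.2059  0.1156] [ 0.371  -0.2152  0.1109] [211  82  67]
top [ 259  365   91   35 1904] [ 0.2    -0.0563  0.1106] [0.2433 0.0995 0.4437] [0.2242 0.0235 0.1998] [148 153 138]
z table -1.781207011442021e-05
```

View pics/s_stand.png

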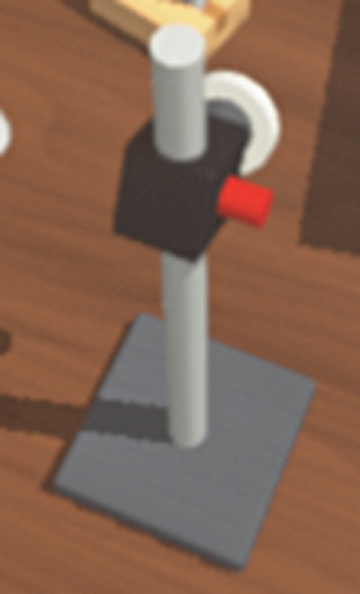

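View pics/t_stand.png

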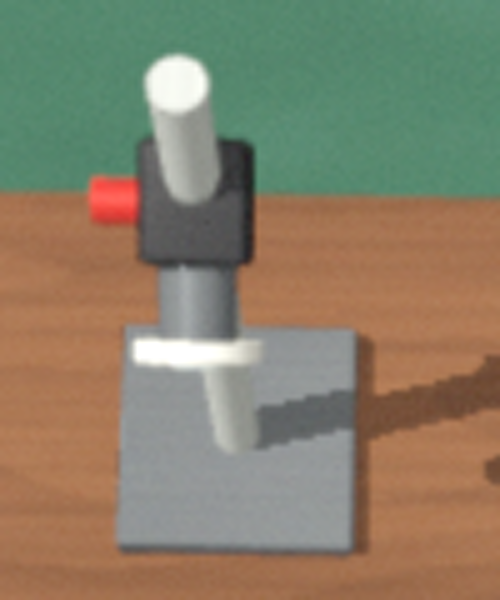

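View pics/s_pl.png

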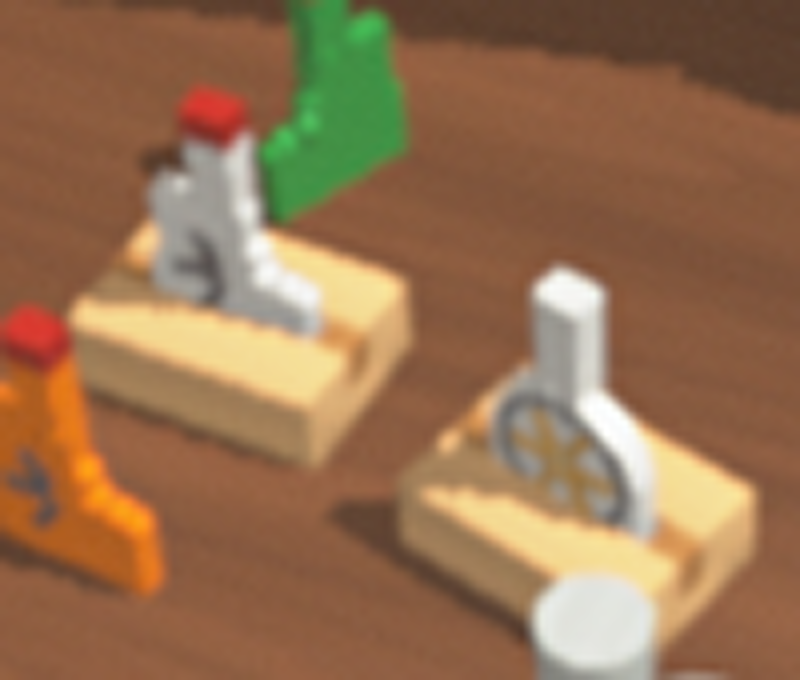

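View pics/t_pl.png

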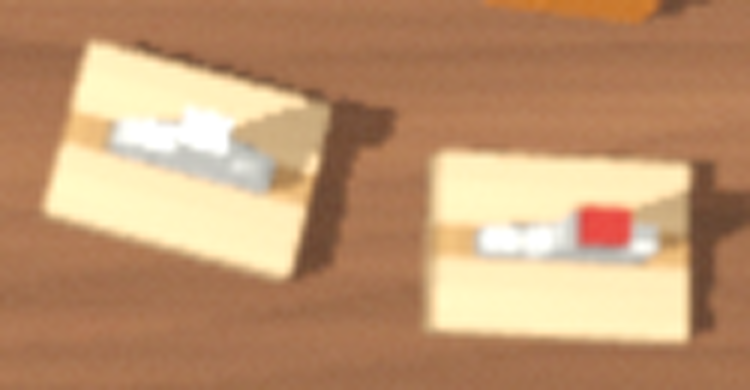

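```bash
cat > fit.py <<'E'
from h import *
import pickle
from scipy.optimize import least_squares
ims=pickle.load(open("i0.pkl","rb"));S,T=ims["scene"],ims["top"]
def px(p,o,s): return np.array([(o[0]+(a+.5)/s-.5,o[1]+(b+.5)/s-.5) for a,b in p])
for nm,c in (("A",[(90,42),(330,103),(293,280),(42,210)]),("B",[(433,150),(690,163),(690,340),(427,330)])):
    q=px(c,(300,220),6);W=onz(T,q[:,0],q[:,1],.032)
    d=[W[(i+1)%4]-W[i] for i in range(4)]
    print(nm,np.round(W[:,:2],4).tolist(),"c",W.mean(0).round(4),"len",[round(np.linalg.norm(x),4) for x in d],
      "yaw",np.round([np.arctan2(-d[0][0]*-1*-1,-d[0][1])*0+np.arctan2(d[0][0],-d[0][1]),np.arctan2(-d[2][0],d[2][1]),np.arctan2(-d[1][1],-d[1][0]),np.arctan2(d[3][1],d[3][0])],3))
# stub tops
for nm,s,t in (("good",(571,282),(207,126)),("bad",(217,103),(604,226))):
    a=px([s],(235,160),8)[0];b=px([t],(300,220),6)[0]
    print(nm,a.round(1),b.round(1),tri(S,a,T,b),"top@.125",onz(T,*b,.125).round(4),"sc",onz(S,*a,.125).round(4))
# stand
base=px([(125,328),(355,330),(353,548),(118,545)],(225,40),5);Wb=onz(T,base[:,0],base[:,1],.016)
print("base",Wb.round(4).tolist(),"c",Wb.mean(0).round(4),[round(np.linalg.norm(Wb[i]-Wb[(i+1)%4]),4) for i in range(4)])
sb=px([(143,313),(315,380),(240,570),(53,487)],(260,225),3.6);Ws=onz(S,sb[:,0],sb[:,1],.016);
print("base scene",Ws.round(4).tolist(),Ws.mean(0).round(4))
pt=px([(178,82)],(225,40),5)[0];ps=px([(178,45)],(260,225),3.6)[0]
print("post top",tri(S,ps,T,pt),onz(T,*pt,.376).round(4),onz(S,*ps,.376).round(4))
# white ring pixels scene
for n,im,(x0,y0,x1,y1) in (("s",S,(312,240,345,285)),("t",T,(245,100,285,118))):
    P=cloud(im)[y0:y1,x0:x1];c=im["color"][y0:y1,x0:x1].astype(int)
    m=(c.min(2)>165)&(P[...,2]>.1)
    v,u=np.nonzero(m);q=P[m];print(n,m.sum(),"u",u.min()+x0,u.max()+x0,"v",v.min()+y0,v.max()+y0,np.nanmin(q,0).round(4),np.nanmax(q,0).round(4),np.nanmedian(q,0).round(4))
E
python3 fit.py
```

```text
A [[0.5524, -0.0132], [0.5285, -0.1096], [0.4577, -0.0942], [0.4848, 0.0055]] c [ 0.5058 -0.0529  0.032 ] len [np.float64(0.0993), np.float64(0.0725), np.float64(0.1033), np.float64(0.0702)] yaw [-0.243 -0.265 -0.214 -0.27 ]
B [[0.5098, -0.1508], [0.5052, -0.2546], [0.4346, -0.2523], [0.4382, -0.1473]] c [ 0.4719 -0.2013  0.032 ] len [np.float64(0.1039), np.float64(0.0707), np.float64(0.1051), np.float64(0.0717)] yaw [-0.045 -0.035 -0.032 -0.049]
good [305.9 194.8] [334.1 240.6] (array([ 0.50679725, -0.05393248,  0.1287661 ]), np.float64(0.00020465686538328494)) top@.125 [ 0.5073 -0.0543  0.125 ] sc [ 0.5033 -0.0555  0.125 ]
bad [261.7 172.4] [400.2 257.2] (array([ 0.47160362, -0.20080828,  0.12586683]), np.float64(0.0015387886213841428)) top@.125 [ 0.4714 -0.2003  0.125 ] sc [ 0.4709 -0.2022  0.125 ]
base [[0.8686, 0.1553, 0.016], [0.8691, 0.037, 0.016], [0.7516, 0.0364, 0.016], [0.7518, 0.1548, 0.016]] c [0.8103 0.0958 0.016 ] [np.float64(0.1183), np.float64(0.1175), np.float64(0.1184), np.float64(0.1168)]
base scene [[0.7553, 0.0386, 0.016], [0.7552, 0.1543, 0.016], [0.8765, 0.1541, 0.016], [0.8757, 0.0371, 0.016]] [0.8157 0.096  0.016 ]
post top (array([0.81310968, 0.09530894, 0.37541806]), np.float64(0.00043214616817098637)) [0.8127 0.0955 0.376 ] [0.8136 0.0953 0.376 ]
s 355 u 312 336 v 240 272 [0.745  0.0821 0.2378] [0.8227 0.1207 0.3775] [0.7619 0.1049 0.2752]
t 143 u 252 276 v 107 117 [0.744  0.0715 0.1017] [0.8059 0.1199 0.2806] [0.7503 0.0961 0.2722]
```

```bash
python3 - <<'E'
from h import *
import pickle
ims=pickle.load(open("i0.pkl","rb"))
c,s=np.cos(.436),np.sin(.436)
X=np.array([c,0,s]);Y=np.array([0,1,0]);Z=np.array([-s,0,c])
print(X@X,X@Z)
th=np.linspace(0,2*np.pi,200)
def draw(n,box,k,h,name):
    im=ims[n];a=cv2.resize(im["color"][box[1]:box[3],box[0]:box[2],::-1],None,fx=k,fy=k,interpolation=cv2.INTER_CUBIC)
    L=np.array([.748,.0955,h])
    for off,col in ((0,(0,0,255)),(.006,(255,0,255))):
        p=proj(im,L+off*X+.026*(np.cos(th)[:,None]*Y+np.sin(th)[:,None]*Z))
        p=(p-[box[0],box[1]]+.5)*k-.5
        cv2.polylines(a,[np.round(p).astype(int)],True,col,1)
    cv2.putText(a,str(h),(5,15),0,.5,(255,255,255),1)
    return a
R=[]
for n,box,k in (("scene",(285,230,345,300),5),("top",(235,85,295,130),5)):
    R.append(np.hstack([draw(n,box,k,h,"") for h in (.252,.258)]))
w=R[0].shape[1];cv2.imwrite("pics/ring.png",np.vstack(R))
E
```

```text
1.0 -2.5168338334274988e-17
```

View pics/ring.png

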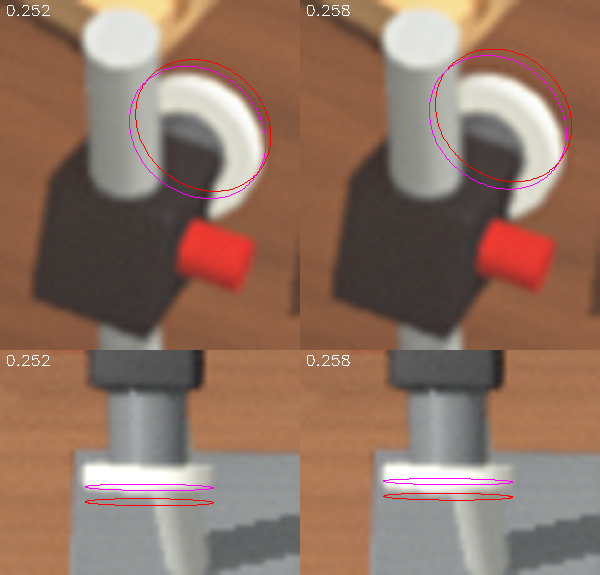

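```bash
cat > ring.py <<'E'
from h import *
import pickle
from scipy.optimize import least_squares
ims=pickle.load(open("i0.pkl","rb"))
c,s=np.cos(.436),np.sin(.436)
X=np.array([c,0,s]);Y=np.array([0,1,0]);Z=np.array([-s,0,c])
th=np.linspace(0,2*np.pi,200)
circ=.026*(np.cos(th)[:,None]*Y+np.sin(th)[:,None]*Z)
def pts(p): 
    L=np.array([p[0],p[1],p[2]]);return np.vstack([L+circ,L+circ+p[3]*X])
def res(p):
    a=proj(ims["scene"],pts(p));b=proj(ims["top"],pts(p))
    return [a[:,1].min()-244.1,a[:,0].max()-338.3,b[:,1].min()-107.5,b[:,1].max()-113.0,b[:,0].min()-251.1,b[:,0].max()-277.3]
if __name__=="__main__":
    r=least_squares(res,[.75,.0955,.255,.008],x_scale=.01);print(r.x.round(4),np.round(r.fun,2))
    p=r.x;R=[]
    print("horizontal offset from post .8130:",.813-p[0])
    for n,box,k in (("scene",(285,230,345,300),8),("top",(235,85,295,130),8)):
        im=ims[n];a=cv2.resize(im["color"][box[1]:box[3],box[0]:box[2],::-1],None,fx=k,fy=k,interpolation=cv2.INTER_CUBIC)
        P=pts(p)
        for q,col in ((P[:200],(0,0,255)),(P[200:],(255,0,255))):
            q=(proj(im,q)-[box[0],box[1]]+.5)*k-.5;cv2.polylines(a,[np.round(q).astype(int)],True,col,1)
        if n=="top": a=np.vstack([a,np.zeros((200,480,3),np.uint8)])
        R.append(a[:560])
    R=[x if x.shape[0]==560 else cv2.copyMakeBorder(x,0,560-x.shape[0],0,0,0) for x in R]
    cv2.imwrite("pics/ring2.png",cv2.resize(np.hstack(R),(800,467)))
E
python3 ring.py
```

```text
[0.7537 0.0963 0.2515 0.0088] [-0.05 -0.3  -0.    0.08  0.13 -0.47]
horizontal offset from post .8130: 0.059318292599930156
```

View pics/ring2.png

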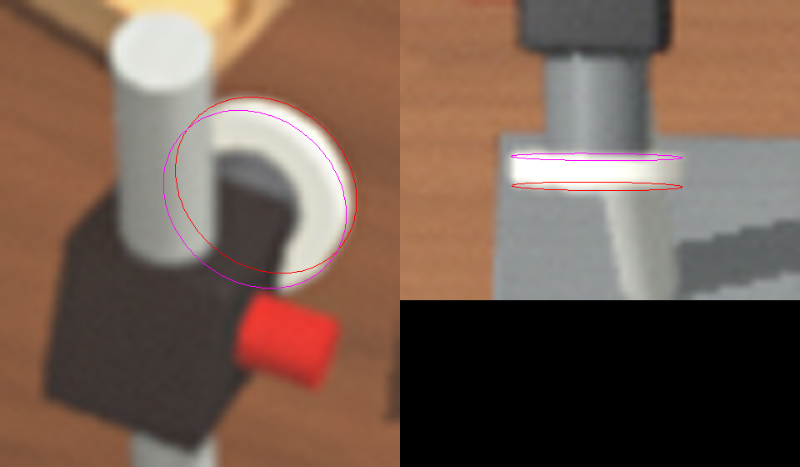

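```bash
python3 - <<'E'
from h import *
import pickle
ims=pickle.load(open("i0.pkl","rb"))
P=cloud(ims["top"]);m=np.zeros((400,640),bool);m[180:308,156:264]=1
m&=(P[...,2]>.06)&(P[...,2]<.1)
q=P[m];r=cv2.minAreaRect(q[:,:2].astype(np.float32));print(r,np.median(q[:,2]))
im=ims["top"]
for n,tops in (("A",(.14,.125)),):pass
# plaque upper plate points (arch top z~.08) yaw
for nm,c,b in (("good",(.505,-.054),.0),("bad",(.4715,-.2005),0)):
  for n in ims:
    Q=cloud(ims[n]).reshape(-1,3);d=np.hypot(Q[:,0]-c[0],Q[:,1]-c[1])
    q=Q[(d<.045)&(Q[:,2]>.042)&(Q[:,2]<.09)]
    u,s,v=np.linalg.svd(q[:,:2]-q[:,:2].mean(0));print(nm,n,len(q),q.mean(0).round(4),"yaw",np.arctan(-v[0][0]/v[0][1]*1).round(3))
E
```

```text
((0.5063647031784058, 0.2298373132944107), (0.251281201839447, 0.1906832456588745), 11.032729148864746) 0.08296303144154915
good scene 225 [ 0.5129 -0.0515  0.0638] yaw -0.192
good top 125 [ 0.5042 -0.0528  0.0663] yaw -0.258
bad scene 199 [ 0.4773 -0.2045  0.0633] yaw -0.005
bad top 103 [ 0.4699 -0.1956  0.0622] yaw -0.1
```

Call:
send_rows --deltas '[{"dp":[0.15,0.2,0],"rotation":[0,0,-0.1]},{"dp":[0.4,0.5,0],"rotation":[0,0,-0.2]},{"dp":[0.6,0.75,0],"rotation":[0,0,-0.3]},{"dp":[0.82,0.96,0],"rotation":[0,0,-0.4]}]' --fingers -1 --grip_force 60

```text
clock: 1.33
position: [0.2761, -0.4297, 0.2503]
ee_rot: [-0.001, 0.998, 0.055, -0.0]
contact_force: [1.1, 0.8, 0.3]
width: 0.0853
```

Call:
send_rows --deltas '[{"dp":[0.2,0.25,0],"rotation":[0,0,-0.1]},{"dp":[0.4,0.5,0],"rotation":[0,0,-0.2]},{"dp":[0.6,0.75,0],"rotation":[0,0,-0.3]},{"dp":[0.82,0.96,0],"rotation":[0,0,-0.308]}]'

```text
clock: 1.67
position: [0.3747, -0.3142, 0.2506]
ee_rot: [-0.0, 1.0, -0.021, -0.0]
contact_force: [-0.3, 0.2, -0.9]
width: 0.0853
```

Call:
send_rows --deltas '[{"dp":[0.25,0.25,0]},{"dp":[0.5,0.5,0]},{"dp":[0.7,0.8,0]},{"dp":[0.82,0.96,0]},{"dp":[0.82,0.96,0]},{"dp":[0.82,0.96,0]}]'

```text
validation failed for argument at $.de...
```

```bash
python3 - <<'E'
from h import *
s=monitor.get_state();print(s["clock"],s["position"].round(4),s["ee_rot"].round(4),s["qpos"].round(3))
for n in ("scene","top"):
    im=eyes.get_image(n);save(im,n+"1.png")
E
```

```text
1.6667 [ 0.3747 -0.3142  0.2506] [-1.000e-04  9.998e-01 -2.100e-02 -1.000e-04] [-0.84   0.146  1.678  0.     1.318  0.772]
```

View pics/scene1.png

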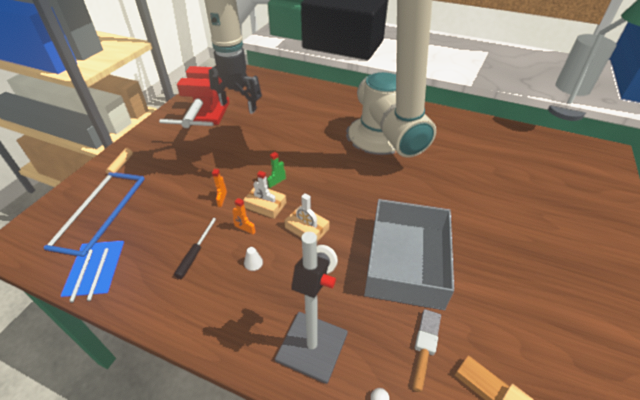

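Call:
send_rows --deltas '[{"dp":[0.25,0.3,0],"rotation":[0,0,0]},{"dp":[0.5,0.6,0],"rotation":[0,0,0]},{"dp":[0.7,0.8,0],"rotation":[0,0,0]},{"dp":[0.807,0.947,0],"rotation":[0,0,0]},{"dp":[0.807,0.947,0],"rotation":[0,0,0]},{"dp":[0.807,0.947,-0.2],"rotation":[0,0,0]},{"dp":[0.807,0.947,-0.4],"rotation":[0,0,0]},{"dp":[0.807,0.947,-0.5],"rotation":[0,0,0]}]'

```text
clock: 2.43
position: [0.4695, -0.2031, 0.1881]
ee_rot: [-0.0, 1.0, -0.02, -0.002]
contact_force: [-0.2, 0.2, -0.6]
width: 0.0852
```

```bash
python3 - <<'E'
from h import *
s=monitor.get_state();print(s["clock"],s["position"].round(4),s["ee_rot"].round(4),s["qpos"].round(3))
im=eyes.get_image("scene");save(im,"s2.png",(200,120,340,240),5.5)
E
```

```text
2.4333 [ 0.4695 -0.2031  0.1881] [-3.000e-04  9.998e-01 -2.000e-02 -1.700e-03] [-5.440e-01  2.270e-01  1.735e+00 -1.000e-03  1.182e+00  1.068e+00]
```

View pics/s2.png

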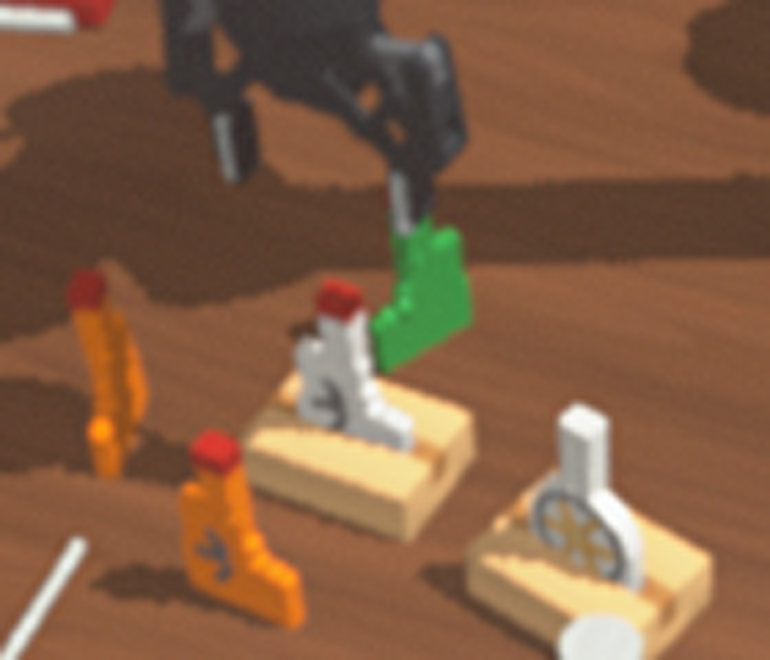

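Call:
send_rows --deltas '[{"dp":[0,0,-0.1],"rotation":[0,0,0]},{"dp":[0,0,-0.25],"rotation":[0,0,0]},{"dp":[0,0,-0.4],"rotation":[0,0,0]},{"dp":[0,0,-0.55],"rotation":[0,0,0]},{"dp":[0,0,-0.63],"rotation":[0,0,0]},{"dp":[0,0,-0.675],"rotation":[0,0,0]},{"dp":[0,0,-0.675],"rotation":[0,0,0]},{"dp":[0,0,-0.675],"rotation":[0,0,0]},{"dp":[0,0,-0.675],"rotation":[0,0,0]}]'

```text
clock: 3.23
position: [0.4718, -0.2035, 0.1104]
ee_rot: [0.001, 1.0, -0.02, 0.001]
contact_force: [-0.3, 0.1, 1.2]
width: 0.0853
```

```bash
python3 - <<'E'
from h import *
s=monitor.get_state();print(s["clock"],s["position"].round(4),s["ee_rot"].round(4),s["contact_force"].round(1))
im=eyes.get_image("scene");save(im,"s3.png",(200,120,340,240),5.5)
E
```

```text
3.2333 [ 0.4718 -0.2035  0.1104] [ 6.000e-04  9.998e-01 -2.020e-02  9.000e-04] [-0.3  0.1  1.2]
```

View pics/s3.png

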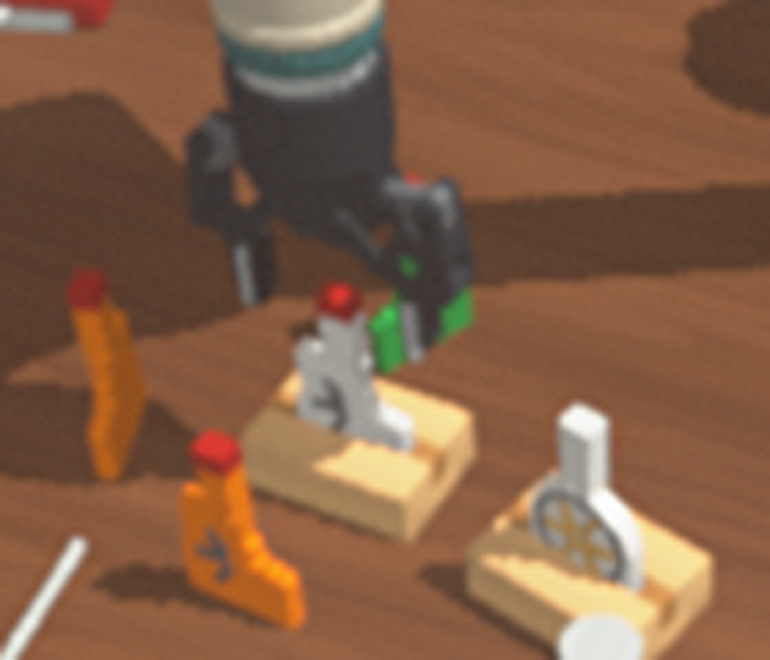

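Call:
send_rows --deltas '[{"dp":[0,0.02,0],"rotation":[0,0,0]},{"dp":[0,0.02,0],"rotation":[0,0,0]},{"dp":[0,0.02,0],"rotation":[0,0,0]},{"dp":[0,0.02,0],"rotation":[0,0,0]},{"dp":[0,0.02,0],"rotation":[0,0,0]},{"dp":[0,0.02,0],"rotation":[0,0,0]},{"dp":[0,0.02,0],"rotation":[0,0,0]},{"dp":[0,0.02,0],"rotation":[0,0,0]},{"dp":[0,0.02,0],"rotation":[0,0,0]},{"dp":[0,0.02,0],"rotation":[0,0,0]},{"dp":[0,0.02,0],"rotation":[0,0,0]},{"dp":[0,0.02,0],"rotation":[0,0,0]}]' --fingers 1 --grip_force 60

```text
clock: 4.28
position: [0.4711, -0.2005, 0.1092]
ee_rot: [-0.0, 1.0, -0.02, -0.0]
contact_force: [0.4, -0.4, -0.8]
width: 0.0172
```

Call:
send_rows --deltas '[{"dp":[0,0,0.1],"rotation":[0,0,0]},{"dp":[0,0,0.2],"rotation":[0,0,0]},{"dp":[0,0,0.35],"rotation":[0,0,0]},{"dp":[0,0,0.5],"rotation":[0,0,0]},{"dp":[0,0,0.7],"rotation":[0,0,0]},{"dp":[0,0,0.9],"rotation":[0,0,0]},{"dp":[0,0,1],"rotation":[0,0,0]}]'

```text
clock: 4.87
position: [0.4722, -0.2011, 0.2322]
ee_rot: [0.001, 1.0, -0.02, 0.002]
contact_force: [-0.1, -0.8, -0.5]
width: 0.017
```

Call:
send_rows --deltas '[{"dp":[0,0,0.15],"rotation":[0,0,0]},{"dp":[0,0,0.3],"rotation":[0,0,0]},{"dp":[0,0,0.33],"rotation":[0,0,0]},{"dp":[0,0,0.33],"rotation":[0,0,0]}]'

```text
clock: 5.2
position: [0.4717, -0.2009, 0.2701]
ee_rot: [0.001, 1.0, -0.02, 0.001]
contact_force: [-0.0, 0.4, -0.7]
width: 0.0172
```

```bash
python3 - <<'E'
from h import *
s=monitor.get_state();print(s["clock"],s["position"].round(4),s["ee_rot"].round(4),s["contact_force"].round(1),s["width"])
im=eyes.get_image("scene");save(im,"s4.png",(200,50,360,250),3)
E
```

```text
5.2 [ 0.4717 -0.2009  0.2701] [ 8.000e-04  9.998e-01 -2.010e-02  1.300e-03] [-0.   0.4 -0.7] 0.017192221816781195
```

View pics/s4.png

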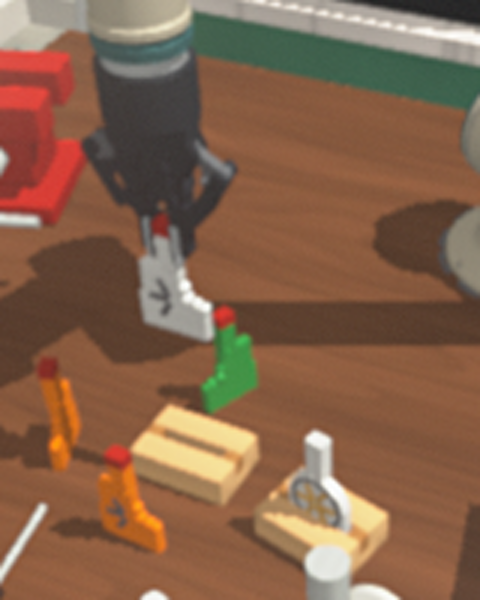

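Call:
send_rows --deltas '[{"dp":[0.01,0.15,0],"rotation":[0,0,0]},{"dp":[0.03,0.4,0],"rotation":[0,0,0]},{"dp":[0.05,0.65,0],"rotation":[0,0,0]},{"dp":[0.07,0.9,0],"rotation":[0,0,0]}]'

```text
clock: 5.58
position: [0.4786, -0.0913, 0.2671]
ee_rot: [-0.001, 1.0, -0.021, -0.002]
contact_force: [-0.0, 0.4, -0.7]
width: 0.0171
```

Call:
send_rows --deltas '[{"dp":[0.02,0.25,0],"rotation":[0,0,0]},{"dp":[0.04,0.5,0],"rotation":[0,0,0]},{"dp":[0.055,0.7,0],"rotation":[0,0,0]},{"dp":[0.07,0.9,0],"rotation":[0,0,0]}]'

```text
clock: 5.92
position: [0.4869, 0.0171, 0.2672]
ee_rot: [-0.0, 1.0, -0.02, -0.002]
contact_force: [0.3, -0.5, -0.8]
width: 0.017
```

Call:
send_rows --deltas '[{"dp":[0.02,0.25,0],"rotation":[0,0,0]},{"dp":[0.04,0.5,0],"rotation":[0,0,0]},{"dp":[0.055,0.7,0],"rotation":[0,0,0]},{"dp":[0.07,0.9,0],"rotation":[0,0,0]}]'

```text
clock: 6.25
position: [0.4953, 0.1249, 0.2671]
ee_rot: [0.0, 1.0, -0.02, -0.002]
contact_force: [-0.1, -0.3, -1.0]
width: 0.0172
```

Call:
send_rows --deltas '[{"dp":[0.02,0.25,0],"rotation":[0,0,0]},{"dp":[0.04,0.5,0],"rotation":[0,0,0]},{"dp":[0.055,0.7,0],"rotation":[0,0,0]},{"dp":[0.07,0.85,0],"rotation":[0,0,0]},{"dp":[0.07,0.89,0],"rotation":[0,0,0]},{"dp":[0.07,0.89,0],"rotation":[0,0,0]},{"dp":[0.07,0.89,0],"rotation":[0,0,0]}]'

```text
clock: 6.83
position: [0.5041, 0.2296, 0.2677]
ee_rot: [0.001, 1.0, -0.02, -0.001]
contact_force: [-0.2, -0.0, -0.8]
width: 0.0174
```

```bash
python3 - <<'E'
from h import *
s=monitor.get_state();print(s["clock"],s["position"].round(4),s["ee_rot"].round(4),s["qpos"].round(3),s["width"])
im=eyes.get_image("scene");save(im,"s5.png",(300,60,500,340),2.1)
E
```

```text
6.8333 [0.5041 0.2296 0.2677] [ 9.000e-04  9.998e-01 -1.990e-02 -1.200e-03] [ 3.020e-01  2.360e-01  1.517e+00 -1.000e-03  1.391e+00  1.913e+00] 0.017376414177363412
```

View pics/s5.png

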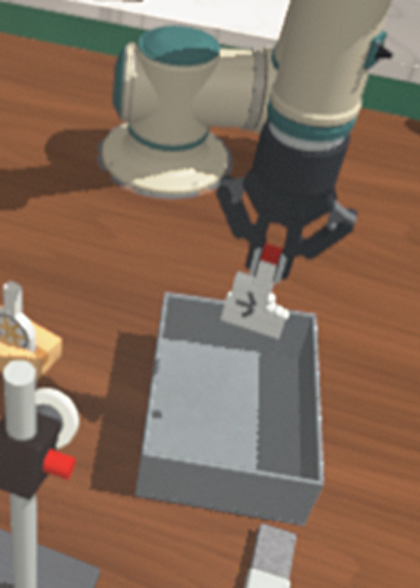

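Call:
send_rows --deltas '[{"dp":[0,0,-0.15],"rotation":[0,0,0]},{"dp":[0,0,-0.35],"rotation":[0,0,0]},{"dp":[0,0,-0.55],"rotation":[0,0,0]},{"dp":[0,0,-0.75],"rotation":[0,0,0]},{"dp":[0,0,-0.9],"rotation":[0,0,0]},{"dp":[0,0,-1],"rotation":[0,0,0]}]'

```text
clock: 7.38
position: [0.5034, 0.2283, 0.1467]
ee_rot: [0.001, 1.0, -0.021, -0.002]
contact_force: [-0.5, -0.5, -0.3]
width: 0.0174
```

Call:
send_rows --deltas '[{"dp":[0,0,-0.1],"rotation":[0,0,0]},{"dp":[0,0,-0.2],"rotation":[0,0,0]},{"dp":[0,0,-0.2],"rotation":[0,0,0]},{"dp":[0,0,-0.2],"rotation":[0,0,0]}]'

```text
clock: 7.72
position: [0.5043, 0.229, 0.1246]
ee_rot: [0.0, 1.0, -0.021, -0.001]
contact_force: [-0.0, -0.4, -0.7]
width: 0.017
```

Call:
send_rows --deltas '[{"dp":[0,0,0],"rotation":[0,0,0]},{"dp":[0,0,0],"rotation":[0,0,0]},{"dp":[0,0,0],"rotation":[0,0,0]},{"dp":[0,0,0],"rotation":[0,0,0]},{"dp":[0,0,0],"rotation":[0,0,0]},{"dp":[0,0,0],"rotation":[0,0,0]},{"dp":[0,0,0],"rotation":[0,0,0]},{"dp":[0,0,0],"rotation":[0,0,0]},{"dp":[0,0,0],"rotation":[0,0,0]},{"dp":[0,0,0],"rotation":[0,0,0]}]' --fingers -1

```text
clock: 8.55
position: [0.5047, 0.2303, 0.1249]
ee_rot: [0.0, 1.0, -0.02, -0.0]
contact_force: [-0.3, 0.8, 0.6]
width: 0.0852
```

```bash
python3 - <<'E'
from h import *
s=monitor.get_state();print(s["clock"],s["position"].round(4),s["ee_rot"].round(4),s["width"])
im=eyes.get_image("scene");save(im,"s6.png",(300,60,500,340),2.1)
E
```

```text
8.55 [0.5047 0.2303 0.1249] [ 1.000e-04  9.998e-01 -2.010e-02 -1.000e-04] 0.08518222621253317
```

View pics/s6.png

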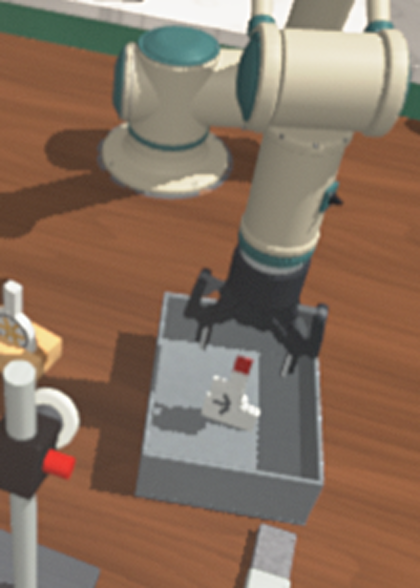

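Call:
send_rows --deltas '[{"dp":[0,0,0.1],"rotation":[0,0,0]},{"dp":[0,0,0.3],"rotation":[0,0,0]},{"dp":[0,0,0.5],"rotation":[0,0,0]},{"dp":[0,0,0.7],"rotation":[0,0,0]},{"dp":[0,0,0.9],"rotation":[0,0,0]},{"dp":[0,0,1],"rotation":[0,0,0]},{"dp":[0,0,1],"rotation":[0,0,0]}]'

```text
clock: 9.18
position: [0.5065, 0.2309, 0.2483]
ee_rot: [-0.001, 1.0, -0.02, 0.003]
contact_force: [0.8, 0.2, -0.2]
width: 0.0852
```

```bash
python3 - <<'E'
from h import *
im=eyes.get_image("scene");save(im,"s7.png",(340,180,480,320),4)
E
```

```text
(no output)
```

View pics/s7.png

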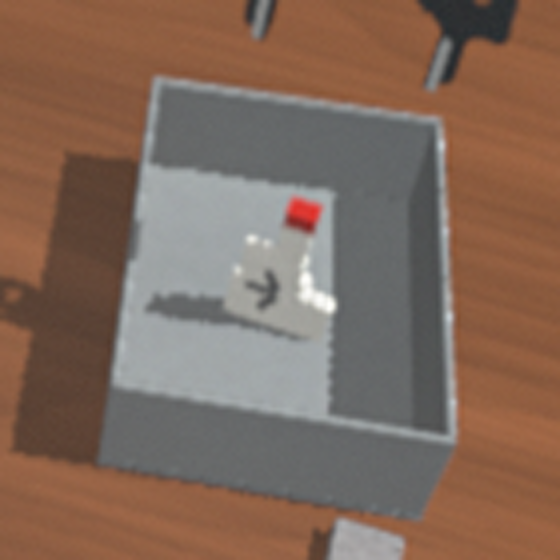

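Call:
send_rows --deltas '[{"dp":[0,-0.15,0],"rotation":[0,0,0]},{"dp":[0,-0.4,0],"rotation":[0,0,-0.1]},{"dp":[0,-0.6,0],"rotation":[0,0,-0.2]},{"dp":[0,-0.8,0],"rotation":[0,0,-0.3]}]'

```text
clock: 9.57
position: [0.5035, 0.1332, 0.243]
ee_rot: [0.001, 0.995, -0.096, -0.002]
contact_force: [0.9, -0.1, 0.8]
width: 0.0854
```

Call:
send_rows --deltas '[{"dp":[0,-0.25,0],"rotation":[0,0,-0.1]},{"dp":[0,-0.5,0],"rotation":[0,0,-0.12]},{"dp":[0,-0.7,0],"rotation":[0,0,-0.12]},{"dp":[0,-0.85,0],"rotation":[0,0,-0.12]}]'

```text
clock: 9.9
position: [0.5035, 0.0303, 0.2431]
ee_rot: [0.001, 0.992, -0.125, -0.002]
contact_force: [0.3, 0.2, -0.1]
width: 0.0854
```

Call:
send_rows --deltas '[{"dp":[0,-0.2,0],"rotation":[0,0,0]},{"dp":[0,-0.4,0],"rotation":[0,0,0]},{"dp":[0,-0.6,0],"rotation":[0,0,0]},{"dp":[0.01,-0.71,0],"rotation":[0,0,0]},{"dp":[0.01,-0.71,-0.1],"rotation":[0,0,0]},{"dp":[0.01,-0.71,-0.2],"rotation":[0,0,0]},{"dp":[0.01,-0.71,-0.3],"rotation":[0,0,0]},{"dp":[0.01,-0.71,-0.3],"rotation":[0,0,0]},{"dp":[0.01,-0.71,-0.3],"rotation":[0,0,0]}]'

```text
clock: 10.65
position: [0.5048, -0.0527, 0.2072]
ee_rot: [-0.0, 0.992, -0.125, -0.002]
contact_force: [0.1, 0.1, -0.2]
width: 0.0852
```

```bash
python3 - <<'E'
from h import *
s=monitor.get_state();print(s["clock"],s["position"].round(4),s["ee_rot"].round(4),s["qpos"].round(3))
im=eyes.get_image("scene");save(im,"s8.png",(240,120,380,250),5)
E
```

```text
10.65 [ 0.5048 -0.0527  0.2072] [-2.000e-04  9.922e-01 -1.248e-01 -2.000e-03] [-0.241  0.206  1.713 -0.     1.227  1.58 ]
```

View pics/s8.png

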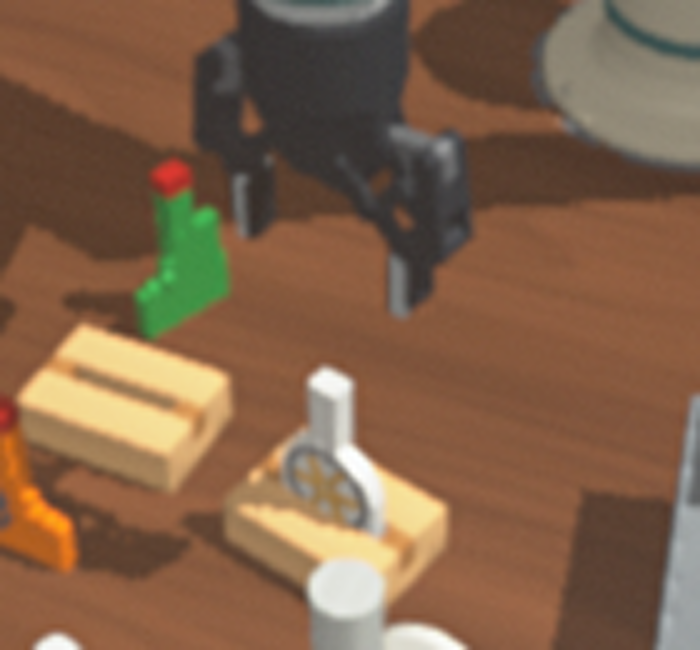

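Call:
send_rows --deltas '[{"dp":[0.01,-0.01,-0.1],"rotation":[0,0,0]},{"dp":[0.01,-0.01,-0.3],"rotation":[0,0,0]},{"dp":[0.01,-0.01,-0.5],"rotation":[0,0,0]},{"dp":[0.01,-0.01,-0.65],"rotation":[0,0,0]},{"dp":[0.01,-0.01,-0.75],"rotation":[0,0,0]},{"dp":[0.01,-0.01,-0.81],"rotation":[0,0,0]},{"dp":[0.01,-0.01,-0.81],"rotation":[0,0,0]},{"dp":[0.01,-0.01,-0.81],"rotation":[0,0,0]},{"dp":[0.01,-0.01,-0.81],"rotation":[0,0,0]}]'

```text
clock: 11.45
position: [0.5081, -0.0543, 0.1128]
ee_rot: [0.0, 0.992, -0.125, 0.001]
contact_force: [-0.0, 0.1, 0.9]
width: 0.0855
```

Call:
send_rows --deltas '[{"dp":[0,0,0],"rotation":[0,0,0]},{"dp":[0,0,0],"rotation":[0,0,0]},{"dp":[0,0,0],"rotation":[0,0,0]},{"dp":[0,0,0],"rotation":[0,0,0]},{"dp":[0,0,0],"rotation":[0,0,0]},{"dp":[0,0,0],"rotation":[0,0,0]},{"dp":[0,0,0],"rotation":[0,0,0]},{"dp":[0,0,0],"rotation":[0,0,0]},{"dp":[0,0,0],"rotation":[0,0,0]},{"dp":[0,0,0],"rotation":[0,0,0]},{"dp":[0,0,0],"rotation":[0,0,0]},{"dp":[0,0,0],"rotation":[0,0,0]}]' --fingers 1 --grip_force 60

```text
clock: 12.45
position: [0.5072, -0.0541, 0.1119]
ee_rot: [0.0, 0.992, -0.125, 0.0]
contact_force: [0.1, -0.2, 3.0]
width: 0.0171
```

Call:
send_rows --deltas '[{"dp":[0,0,0.05],"rotation":[0,0,0]},{"dp":[0,0,0.15],"rotation":[0,0,0]},{"dp":[0,0,0.3],"rotation":[0,0,0]},{"dp":[0,0,0.5],"rotation":[0,0,0]},{"dp":[0,0,0.7],"rotation":[0,0,0]},{"dp":[0,0,0.9],"rotation":[0,0,0]},{"dp":[0,0,1],"rotation":[0,0,0]},{"dp":[0,0,1],"rotation":[0,0,0]}]'

```text
clock: 13.12
position: [0.5088, -0.0545, 0.2348]
ee_rot: [0.0, 0.992, -0.125, 0.003]
contact_force: [-0.0, -0.1, -0.5]
width: 0.0169
```

```bash
python3 - <<'E'
from h import *
s=monitor.get_state();print(s["clock"],s["position"].round(4),s["ee_rot"].round(4),s["qpos"].round(3),s["width"])
im=eyes.get_image("scene");save(im,"s9.png",(240,80,380,250),4)
E
```

```text
13.1167 [ 0.5088 -0.0545  0.2348] [ 4.000e-04  9.922e-01 -1.247e-01  3.100e-03] [-0.243  0.187  1.666 -0.     1.282  1.578] 0.016872558274004596
```

View pics/s9.png

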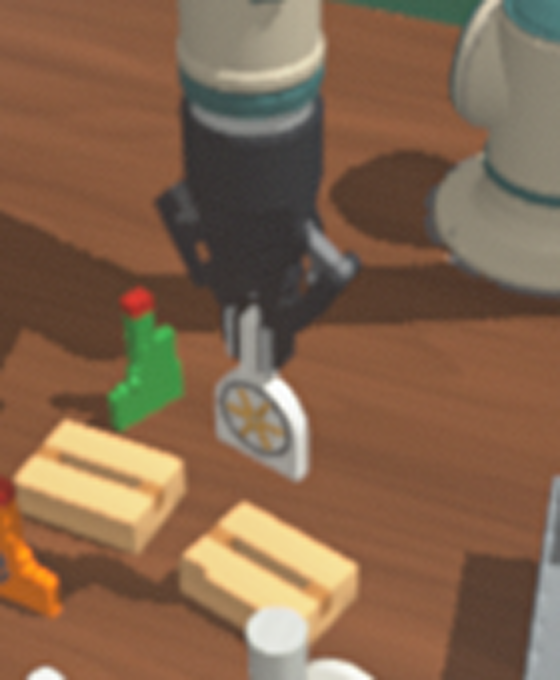

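Call:
send_rows --deltas '[{"dp":[0.05,0.1,0.02],"rotation":[0,0,0.05]},{"dp":[0.15,0.25,0.04],"rotation":[0,0,0.12]},{"dp":[0.3,0.45,0.06],"rotation":[0,0,0.22]},{"dp":[0.45,0.65,0.08],"rotation":[0,0,0.33]},{"dp":[0.55,0.8,0.08],"rotation":[0,0,0.43]},{"dp":[0.62,0.93,0.08],"rotation":[0,0,0.49]},{"dp":[0.62,1,0.08],"rotation":[0,0,0.5]},{"dp":[0.62,1,0.08],"rotation":[0,0,0.5]}]'

```text
clock: 13.83
position: [0.5805, 0.0675, 0.2393]
ee_rot: [-0.0, 1.0, 0.001, -0.002]
contact_force: [0.5, -0.1, -2.1]
width: 0.017
```

Call:
send_rows --deltas '[{"dp":[0,0.05,0],"rotation":[0,-0.04,0]},{"dp":[0,0.1,0],"rotation":[0,-0.12,0]},{"dp":[0,0.15,0],"rotation":[0,-0.24,0]},{"dp":[0,0.2,0],"rotation":[0,-0.38,0]},{"dp":[0,0.25,0],"rotation":[0,-0.52,0]},{"dp":[0,0.25,0],"rotation":[0,-0.66,0]},{"dp":[0,0.25,0],"rotation":[0,-0.77,0]},{"dp":[0,0.25,0],"rotation":[0,-0.84,0]},{"dp":[0,0.25,0],"rotation":[0,-0.87,0]},{"dp":[0,0.25,0],"rotation":[0,-0.87,0]},{"dp":[0,0.25,0],"rotation":[0,-0.87,0]}]'

```text
clock: 14.75
position: [0.5811, 0.0954, 0.2414]
ee_rot: [0.0, 0.976, -0.001, 0.216]
contact_force: [-0.1, -0.6, -1.1]
width: 0.0165
```

```bash
cat > pose.py <<'E'
from h import *
from scipy.spatial.transform import Rotation as Ro
c,s=np.cos(.436),np.sin(.436)
X=np.array([c,0,s]);Y=np.array([0,1,0]);Z=np.array([-s,0,c])
L=np.array([.754,.0958,.2515]); F=L-.15*X
def toolR(st):
    q=st["ee_rot"];return Ro.from_quat([q[1],q[2],q[3],q[0]]).as_matrix()
Rt=np.stack([np.cross(-Y,-Z),-Y,-Z],1)
E
python3 - <<'E'
from pose import *
import pickle
s=monitor.get_state();print(s["clock"],s["position"].round(4),s["ee_rot"].round(4),s["qpos"].round(3),s["width"])
print("TCP target",(F-.005*X+.064*Z).round(4),"rot err (rotvec to go)",Ro.from_matrix(Rt@toolR(s).T).as_rotvec().round(4))
ims={}
for n in ("scene","top"):
    im=eyes.get_image(n);ims[n]=im
save(ims["scene"],"s10.png",(260,100,400,300),3)
save(ims["top"],"t10.png",(225,40,365,280),2.4)
pickle.dump(ims,open("i10.pkl","wb"))
E
```

```text
14.75 [0.5811 0.0954 0.2414] [ 2.000e-04  9.765e-01 -5.000e-04  2.156e-01] [ 0.06   0.11   1.829 -0.037  0.769  1.652] 0.016520656826000325
TCP target [0.5865 0.0958 0.2441] rot err (rotvec to go) [ 0.0001 -0.0013  0.0011]
```

View pics/s10.png

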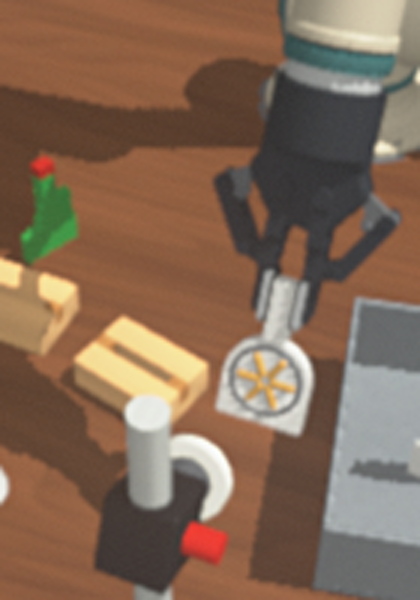

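View pics/t10.png

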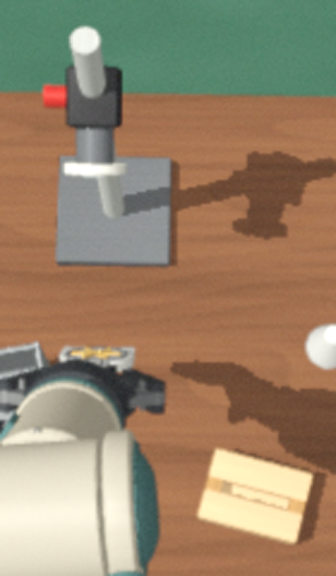

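Call:
send_rows --deltas '[{"dp":[0.02,0,0.01],"rotation":[0,0,0]},{"dp":[0.045,0,0.022],"rotation":[0,0,0]},{"dp":[0.045,0,0.022],"rotation":[0,0,0]},{"dp":[0.045,0,0.022],"rotation":[0,0,0]},{"dp":[0.045,0,0.022],"rotation":[0,0,0]},{"dp":[0.045,0,0.022],"rotation":[0,0,0]}]'

```text
clock: 15.35
position: [0.5869, 0.0959, 0.2437]
ee_rot: [0.0, 0.976, -0.0, 0.216]
contact_force: [-0.4, -0.7, -1.9]
width: 0.0169
```

```bash
python3 - <<'E'
from pose import *
import pickle
s=monitor.get_state();print(s["clock"],s["position"].round(4),s["width"])
print("rot err",Ro.from_matrix(Rt@toolR(s).T).as_rotvec().round(4))
im=eyes.get_image("scene")
pickle.dump((s,im),open("i11.pkl","wb"))
# depth plane of relief face
P=cloud(im); d=P-F
loc=np.stack([d@X,d@Y,d@Z],-1)
m=(np.abs(loc[...,0])<.02)&(np.abs(loc[...,1])<.028)&(loc[...,2]>-.028)&(loc[...,2]<.022)
q=loc[m];A=np.c_[q[:,1:],np.ones(len(q))];k=np.linalg.lstsq(A,q[:,0],rcond=None)[0]
r=q[:,0]-A@k;A2=A[abs(r)<.002];k=np.linalg.lstsq(A2,q[abs(r)<.002,0],rcond=None)[0]
print(len(q),"plane x = a*y+b*z+c",k.round(4), r.std())
# overlay the nominal plaque outline at target
out=[(-.032,-.034),(.032,-.034),(.032,0.0)]+[(.032*np.cos(t),.032*np.sin(t)) for t in np.linspace(0,np.pi,40)]+[(-.032,-.034)]
out=np.array([F+a*Y+b*Z for a,b in out]); stub=np.array([F+.002*X+a*Y+b*Z for a,b in ((-.009,.032),(-.009,.077),(.009,.077),(.009,.032))])
ctr=np.array([F])
box=(310,170,390,260);kk=6
a=cv2.resize(im["color"][box[1]:box[3],box[0]:box[2],::-1],None,fx=kk,fy=kk,interpolation=cv2.INTER_CUBIC)
cv2.imwrite("pics/s11raw.png",a)
for p in (out,stub):
    p=(proj(im,p)-box[:2]+.5)*kk-.5;cv2.polylines(a,[np.round(p).astype(int)],False,(0,0,255),1)
p=((proj(im,ctr)-box[:2]+.5)*kk-.5)[0].astype(int);cv2.circle(a,tuple(p),3,(255,0,0),-1)
cv2.imwrite("pics/s11.png",a);print(p)
E
```

```text
15.35 [0.5869 0.0959 0.2437] 0.016880228249606243
rot err [ 0.0001 -0.0015  0.0002]
542 plane x = a*y+b*z+c [-0.0039  0.0097  0.0012] 0.0018162593032846044
[228 347]
```

View pics/s11.png

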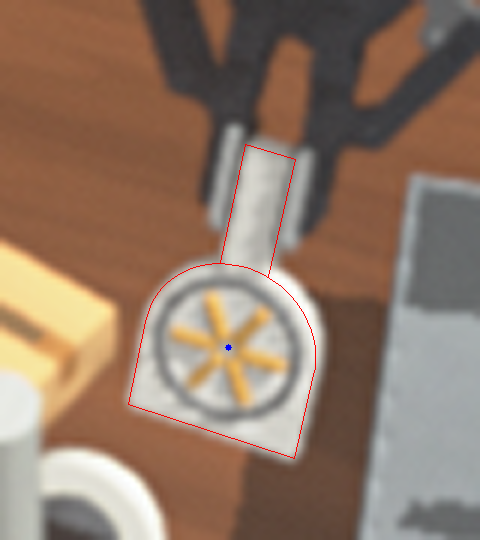

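View pics/s11raw.png

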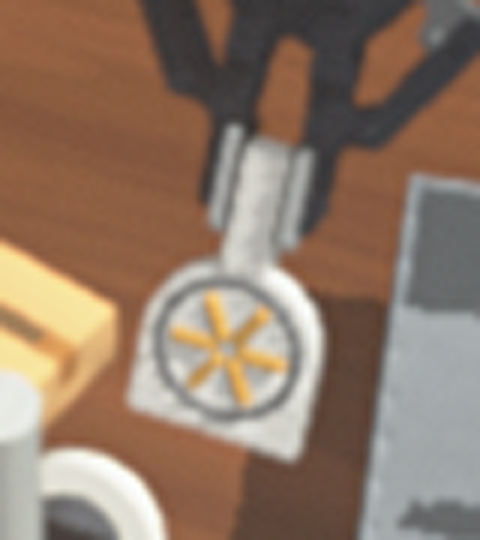

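```bash
python3 - <<'E'
from pose import *
s=monitor.get_state();print(s["clock"],s["position"].round(4),s["qd"].round(3))
im=eyes.get_image("top");save(im,"t12full.png")
th=np.linspace(0,2*np.pi,80)
def circ(c,r): return c+r*(np.cos(th)[:,None]*Y+np.sin(th)[:,None]*Z)
out=[(-.032,-.034),(.032,-.034),(.032,0.0)]+[(.032*np.cos(t),.032*np.sin(t)) for t in np.linspace(0,np.pi,40)]+[(-.032,-.034)]
out=np.array([F+a*Y+b*Z for a,b in out])
box=(235,95,305,205);kk=5
a=cv2.resize(im["color"][box[1]:box[3],box[0]:box[2],::-1],None,fx=kk,fy=kk,interpolation=cv2.INTER_CUBIC)
b=a.copy()
for p in (out,circ(L,.026),circ(L+.0088*X,.026)):
    p=(proj(im,p)-box[:2]+.5)*kk-.5;cv2.polylines(b,[np.round(p).astype(int)],False,(0,0,255),1)
cv2.imwrite("pics/t12.png",np.hstack([a,b]))
E
```

```text
15.4 [0.5868 0.0959 0.2438] [ 0.002 -0.001  0.001 -0.001 -0.    -0.   ]
```

View pics/t12.png

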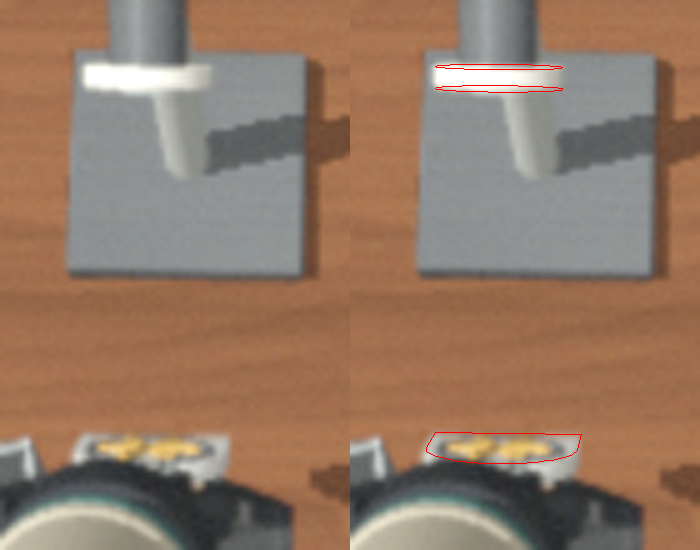

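View pics/t12full.png

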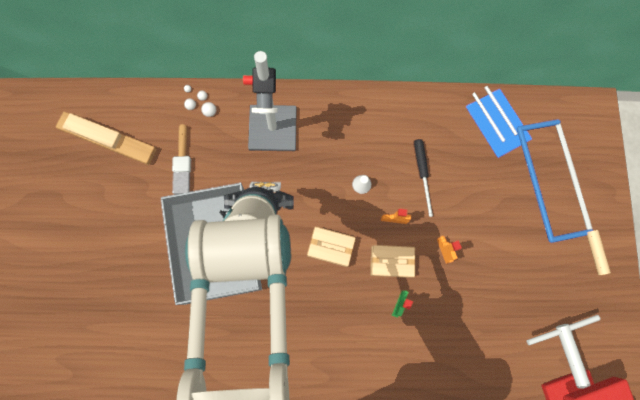

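```bash
python3 - <<'E'
from h import *
print(manip.sign_off())
E
```

```text
the job is handed in; nothing more can be done
None
```

The spoiled plaque is in the scrap crate, where it was left standing upright on the floor. After that I took the good plaque from block A and held it in front of the inspection camera, then handed the job in at about 15.4 s.

**Last checks:**
- **Relief position:** the middle of the relief is within about half a pixel (about 1 mm) of the target in the scene view. The top view also agreed to about half a pixel.
- **Squareness:** the tool orientation is within 0.002 rad of the target. A plane fitted to the relief from the depth picture was within 0.01 rad of square.
- **Stillness and grip:** joint speeds were about zero, with the stub held at about 17 mm opening.
- **Bystanders:** the screwdriver, brush, cone, look-alikes and camera looked unmoved. The wrist force I saw stayed under 4 N.

**Disagreement:** the depth fit put the relief 1.2 mm closer to the lens than planned. The arm's own position did not show this, and it is within the 2 mm calibration, so I left it.

**Lens position:** I took the lens centre from a fit to its light ring, about 59 mm horizontally ahead of the post. That matches the stated 65 mm only if it is measured along the tilted lens axis.

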